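Pack two lunch tins: inserts first, then lids

ROBOT

A 6-joint arm with a two-finger parallel gripper is mounted at the origin on the work surface. World frame = base frame: x ahead of the robot, y to its left, z up, the work surface at z = 0. Lengths are in m, angles in rad, forces in N, time in s.
With the tool pointing down it reaches from about 0.3 to 0.825 m from the base axis. Payload 5.4 kg.
Tool frame: the origin (TCP) lies between the finger pads; the fingertips stand 19 mm ahead of it and the grasp point (between the pads) is the TCP (robot.nose_length is the distance from the TCP to the fingertips, in m); z points along the fingers, y is the line along which they close (so a half turn about z gives the same grasp; the last joint's range is limited). The gripper opens to 92 mm and grips with 3 to 60 N. Pads are 20 mm wide; open, the fingers measure 128 mm over their backs; the gripper's body (75 mm by 189 mm) begins 69 mm behind the grasp point.
Start: joints at [-1.331, 0.158, 1.597, -0, 1.386, -0.21], TCP at [0.25, -0.518, 0.211] pointing down, gripper open.
Joint ranges: [-2.91, 2.91], [-0.94, 2.29], [0.18, 2.7], [-1.29, 4.43], [0.17, 2.64], [-3, 3]. Speed limits (rad/s): [2.57, 2.57, 3.14, 3.14, 3.14, 3.14].

INTERFACE

Orientations are given as a unit quaternion [x, y, z, w].
In Python, from rig import robot, vision, order gives the robot as it stands. The module is installed in compiled form; this text tells all that it offers.
- The arm moves only by the shell command python3 -m crank 'ROWS' [FORCE]. ROWS is JSON, a list of rows, each a list of 3 entries, a list of its own where there are three numbers: the finger opening in mm, from 0 to 91.9, then the shift along the tool's x, y, z in mm, then the turn about the tool's z in rad. In form: [[jaw, [x, y, z], twist], ...]. A call has exactly 5 rows; each row is the pose to reach, as a shift and turn from the pose commanded when the call began, along the tool's axes at that moment; what a row does not reach only later rows make up. A row lasts 1/8 s, in which the tool goes at most 62.5 mm and 10.7 degrees, less where a joint would pass 70% of its speed; a pose out of reach is approached as far as the arm can. A call with a gripper value outside its range is refused whole. The fingers move at their own pace and stop on an object; FORCE is the grip in N (left out, the last holds). Time passes only in rows, so rows that repeat a pose let the fingers close, or fill a call up. It gives the time, the measured TCP pose, the force, the opening and the grip force at its end, in the units of the state.
- robot.read_state(): the state, without advancing time (a new reading comes with each control period).
- vision.get_image(name): name is "side" or "top" or "wrist"; returns the picture (384x512x3 uint8, red, green, blue); there is no depth.
- vision.camera_params(name): a dict with "fx", "fy", "cx", "cy" (pixels), "R" (3x3) and "t" (3): a world point X has camera coordinates R X + t; the wrist camera has in their place "T_tool_cam" (4x4, takes a point from camera to tool coordinates, whose origin is the TCP and whose axes are the flange's). Camera axes: x right, y down, z forward; pixel columns grow to the right and rows downward; lengths in m; the calibration is good to about 2 mm. A picture is of the moment at which its call begins: read the wrist's pose just before it. camera_params takes no time and is no camera call.
- order.hand_in(): hands the job in; it is judged then, once.
The state is a dict: "clock": time; "joint_pos": joint angles; "qvel": joint speeds; "joint_torque": joint torques, N m; "eef_pos": TCP position; "tool_rot": TCP orientation; "contact_force": force on the tool from outside, world axes, zero at the start; "torque": the same for the moment, N m; "width": finger opening in m; "grasp_force": force on a finger pad.
Only numpy, scipy, OpenCV 4.12 (cv2) and the standard library are available. Lean on these libraries where they do the work, as an engineer would, in place of code of your own. Each camera call takes 0.05 s, during which the arm holds its last target. There are 200 camera calls.

TASK

Pack up the two steel lunch tins: stand the little round pot on the bottom of the round tin, lay the round tray over it so that it rests level on the ledge inside, then seat the round lid on top; in the oblong tin lay the small oblong box flat on the bottom, then seat the oblong lid. Set every piece down rather than dropping it, leave everything level and fully home with both tins upright, and do not disturb the two bottles and the brush.

Things in the scene. Friction and masses are not known exactly. Their poses are not given: they have to be found in the camera images.
- round_tin: Open round steel tin, loose, 0.7 kg, 76 mm tall. Origin: centre of its underside, z up. Lower chamber 100 mm inside diameter (108 outside), floor 4 mm above the origin. Flat ledge ring at 42 mm, from 50 to 64 mm radius. Above it 128 mm inside diameter, 136 outside; rim at 76 mm. Takes pot (floor), tray (ledge), round lid (rim). Open the gripper only part way inside it.
- oblong_tin: Open oblong steel tin, loose, 0.7 kg, 136 mm (x) by 100 mm (y) outside, 56 mm tall, walls and floor 4 mm, so 128 by 92 mm inside. Origin: centre of its underside, z up, x along its long side. Takes the oblong box (floor) and the oblong lid (rim). Open the gripper only part way inside it.
- pot: Small closed round steel pot, 52 mm diameter, body 20 mm tall, with a black round knob 18 to 20 mm across on top from 20 to 34 mm above the origin; about 0.12 kg. Stands upright on the table. Origin: centre of its underside, z up. The smallest round piece.
- tray: Round steel tray like a shallow dish, 118 mm diameter, floor 4 mm thick, raised edge (3 mm wide, top at 12 mm), black round knob 18 to 20 mm across in the middle, from 4 to 24 mm above the origin; 0.14 kg. Lies flat, knob up. Origin: centre of its underside, z up. Resting on the round tin's ledge its origin is 42 mm above the tin's; it clears the pot below and the lid above.
- round_lid: Round steel lid: flat plate 140 mm diameter, 7 to 10 mm above the origin, no raised edge, over a tapered plug 7 mm deep (100 mm diameter below, 118 above); black round knob 18 to 20 mm across in the middle, 10 to 32 mm above the origin; 0.14 kg. Lies knob up. Origin: centre of the plug's underside, z up. Seated, its plate rests on the round tin's rim, origin 69 mm above the tin's.
- box: Small closed oblong steel box, 76 mm (x) by 40 mm (y), body 24 mm tall, with a black bar grip on top 40 mm long (along x), 12 mm wide (y), from 24 to 40 mm above the origin; about 0.12 kg. Lies flat, grip up. Origin: centre of its underside, z up. The smaller oblong piece.
- oblong_lid: Oblong steel lid: flat plate 142 mm (x) by 106 mm (y), 7 to 10 mm above the origin, over a plug 116 by 80 mm, 7 mm deep; black bar grip on top 40 mm long (x), 12 mm wide (y), 10 to 32 mm above the origin; 0.14 kg. Lies grip up. Origin: centre of the plug's underside, z up. Seated (long sides together, either way round), plate on the oblong tin's rim, origin 49 mm above the tin's.
- copper_bottle: Bystander: upright copper water bottle, 72 mm diameter, 230 mm tall, at the left edge of the work (+y). Origin: centre of its underside.
- steel_bottle: Bystander: upright dark steel water bottle, 70 mm diameter, 250 mm tall, at the right edge of the work (-y). Origin: centre of its underside.
- brush: Bystander: wooden-backed brush lying bristles down, 150 mm (x) by 55 mm (y), 44 mm tall, at the far right. Origin: centre of its underside.

How it is judged:
By the outcome, as a careful person would: the job done as asked, in the order asked, and still so for the second after the job is handed in, with the robot touching nothing.
It also fails if it takes over 128 s, if anything falls off the work surface, if the arm or the gripper's body presses on something with over 40 N, if the wrist force passes 120 N, or if a joint passes its speed limit or range.

## Working session

There is one attempt and no reset: what is moved stays moved. The work goes in short steps, Python scripts to look and compute and a shell command to move; the robot and the scene stay as the last step left them, time stands still between calls to the robot, and variables do not carry over. Pictures are saved under pics/ and viewed, at most 14 in all, crops included, and the job is handed in when it is done.

```bash
mkdir -p pics; python3 - <<'E'
from rig import robot, vision
import cv2,numpy as np
s=robot.read_state();print(s)
for n in("top","side"):
    im=vision.get_image(n);cv2.imwrite(f"pics/{n}0.png",im[:,:,::-1]);print(n,vision.camera_params(n))
print(vision.camera_params("wrist"),robot.nose_length)
E
```

```text
{'clock': 0.0, 'joint_pos': array([-1.33109877e+00,  1.59058890e-01,  1.59822354e+00, -3.31082530e-05,
        1.38616252e+00, -2.10113432e-01]), 'qvel': array([ 0.0003718 ,  0.00024608, -0.00054997, -0.00068038, -0.00041781,
        0.00057034]), 'joint_torque': array([-9.52516857e-04, -3.85567474e+01, -3.22115707e+01,  7.01763947e-02,
        3.79173271e-02, -1.35716696e-04]), 'eef_pos': array([ 0.24982014, -0.51720204,  0.21001774]), 'tool_rot': array([ 9.74814089e-01,  2.23017117e-01, -2.99672830e-05, -9.25804789e-04]), 'contact_force': array([-0.26445427,  0.10029327, -0.92724524]), 'torque': array([ 0.06220198, -0.02391238,  0.02082071]), 'grasp_force': 0.0, 'width': 0.09136898469649987}
top {'fx': 409.11471216587165, 'fy': 409.11471216587165, 'cx': 252.0611736611134, 'cy': 194.74434925038307, 'R': array([[ 0.0160188 , -0.99974938,  0.01563912],
       [-0.99731466, -0.01709377, -0.07121292],
       [ 0.0714624 , -0.01445637, -0.99733853]]), 't': array([-0.03054585,  0.55280614,  1.56473607])}
side {'fx': 410.0430617843272, 'fy': 410.0430617843272, 'cx': 253.87668060968386, 'cy': 197.21131418211704, 'R': array([[-0.90678904, -0.42150383, -0.00825556],
       [-0.21737534,  0.48424274, -0.8475004 ],
       [ 0.36122236, -0.76670953, -0.53073054]]), 't': array([0.49131277, 0.17766477, 1.26941007])}
{'fx': 329.32198345639443, 'fy': 329.32198345639443, 'cx': 257.1581216935075, 'cy': 188.57866476533636, 'T_tool_cam': array([[-9.73750669e-04, -9.65345832e-01, -2.60972177e-01,
         7.26023064e-02],
       [ 9.99999517e-01, -9.73847759e-04, -1.28942193e-04,
         1.35789325e-03],
       [-1.29673361e-04, -2.60972177e-01,  9.65346314e-01,
        -1.73573883e-01],
       [ 0.00000000e+00,  0.00000000e+00,  0.00000000e+00,
         1.00000000e+00]])} 0.019
```

View pics/top0.png

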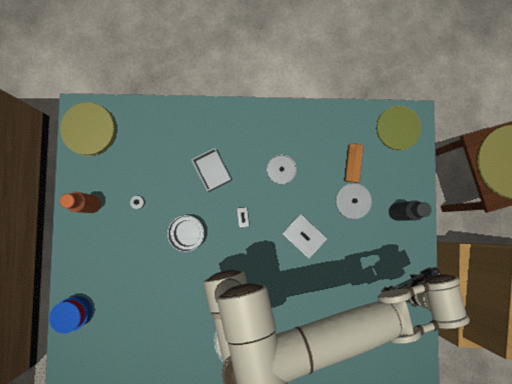

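View pics/side0.png

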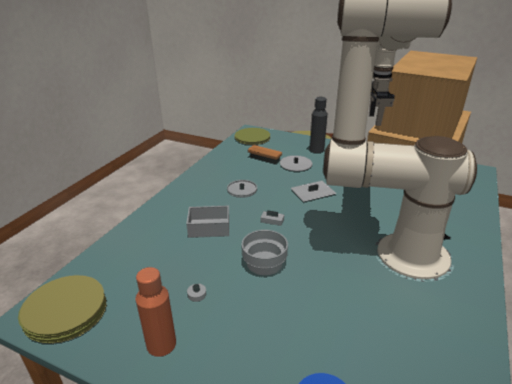

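The top view shows the round tin (187,233), oblong tin (212,170), pot (137,202), tray (282,169), round lid (354,201), box (243,217) and oblong lid (305,236). The bystanders are clear at both edges.

```bash
cat > h.py <<'E'
import cv2,numpy as np
from rig import robot,vision
from scipy.spatial.transform import Rotation as Rot
def cam(name,s=None):
    p=vision.camera_params(name);K=(p['fx'],p['fy'],p['cx'],p['cy'])
    if name=='wrist':
        T=np.eye(4);T[:3,:3]=Rot.from_quat(s['tool_rot']).as_matrix();T[:3,3]=s['eef_pos'];W=T@p['T_tool_cam']
        return K,W[:3,:3],W[:3,3]
    return K,p['R'].T,-p['R'].T@p['t']
def pts(c,uv,z):
    K,R,o=c;uv=np.atleast_2d(uv).astype(float)
    d=np.c_[(uv[:,0]-K[2])/K[0],(uv[:,1]-K[3])/K[1],np.ones(len(uv))]@R.T
    return o+d*((z-o[2])/d[:,2])[:,None]
def proj(c,X):
    K,R,o=c;q=(np.atleast_2d(X)-o)@R;return np.c_[K[0]*q[:,0]/q[:,2]+K[2],K[1]*q[:,1]/q[:,2]+K[3]]
def totool(s,p):  # world point -> shift in tool axes, mm
    return Rot.from_quat(s['tool_rot']).inv().apply(np.asarray(p)-s['eef_pos'])*1e3
def yaw(s): # world heading of tool y axis (deg, mod 180) 
    y=Rot.from_quat(s['tool_rot']).as_matrix()[:,1];return np.degrees(np.arctan2(y[1],y[0]))
def blobs(m,lo,hi):
    cs,_=cv2.findContours(m.astype(np.uint8),cv2.RETR_EXTERNAL,cv2.CHAIN_APPROX_NONE)
    return [c for c in cs if lo<=cv2.contourArea(c)<=hi]
def centre(c,cont,z):
    "metric min-area rect of contour cast on plane z (mm): centre, size, angle of long side"
    P=pts(c,cont[:,0,:],z)[:,:2]*1e3
    (x,y),(w,h),a=cv2.minAreaRect(P.astype(np.float32))
    if w<h:w,h,a=h,w,a+90
    return np.array([x,y]),(w,h),(a+90)%180-90
E
python3 - <<'E'
from h import *
im=cv2.imread('pics/top0.png');c=cam('top')
hsv=cv2.cvtColor(im,cv2.COLOR_BGR2HSV)
m=(hsv[...,1]<45)&(hsv[...,2]>95);m[:, :100]=0;m[:,400:]=0;m[:130]=0;m[262:]=0
m=cv2.morphologyEx(m.astype(np.uint8),cv2.MORPH_CLOSE,np.ones((5,5)))
zs={'rtin':(187,233,.076),'otin':(212,170,.056),'pot':(137,202,.02),'tray':(282,169,.012),'rlid':(354,201,.01),'box':(243,217,.024),'olid':(305,236,.01)}
for k in blobs(m,60,4000):
    x,y,w,h=cv2.boundingRect(k)
    n=min(zs,key=lambda n:np.hypot(zs[n][0]-x-w/2,zs[n][1]-y-h/2))
    q,sz,a=centre(c,k,zs[n][2]);print(n,q.round(),np.round(sz),round(a,1))
kz={'pot':.034,'tray':.024,'rlid':.032,'box':.04,'olid':.032}
d=(im.max(2)<60)
for n,z in kz.items():
    u,v,_=zs[n];mm=np.zeros_like(d);mm[v-9:v+10,u-9:u+10]=d[v-9:v+10,u-9:u+10]
    for k in blobs(mm,6,200):
        q,sz,a=centre(c,k,z);print('knob',n,q.round(),np.round(sz),round(a,1))
E
```

```text
rtin [402. 224.] [135. 134.] -43.7
olid [ 397. -226.] [145. 109.] 47.8
box [466.  14.] [77. 42.] 8.2
pot [518. 423.] [52. 51.] 46.4
rlid [ 540. -418.] [141. 138.] 0.9
tray [ 657. -133.] [117. 116.] -44.3
otin [646. 139.] [139. 104.] 27.7
knob pot [519. 421.] [15. 11.] -89.0
knob tray [ 657. -134.] [12. 12.] 0.6
knob rlid [ 537. -415.] [15. 12.] -89.0
knob box [466.  13.] [31.  7.] 9.1
knob olid [ 399. -225.] [35.  5.] 45.8
```

```bash
python3 -m crank '[[60,[40,-45,0],0],[60,[80,-90,0],0],[60,[120,-135,0],0],[60,[160,-180,0],0],[60,[200,-225,0],0]]' 25
python3 -m crank '[[60,[40,-45,0],0],[60,[80,-90,0],0],[60,[120,-135,0],0],[60,[160,-180,0],0],[60,[200,-225,0],0]]'
python3 -m crank '[[60,[40,-45,0],0],[60,[80,-90,0],0],[60,[120,-135,0],0],[60,[160,-180,0],0],[60,[200,-225,0],0]]'
python3 -m crank '[[60,[25,-26,0],-0.14],[60,[51,-53,20],-0.28],[60,[51,-53,40],-0.42],[60,[51,-53,40],-0.42],[60,[51,-53,40],-0.42]]'
cat > go.py <<'E'
# remaining shift in tool axes (mm) and twist (rad) to X Y Z (m) psi (deg)
import sys
from h import *
x,y,z,psi=map(float,sys.argv[1:5]);s=robot.read_state()
p=yaw(s)+90;tw=-np.radians((psi-p+180)%360-180)
print('shift',totool(s,[x,y,z]).round(1),'twist',round(tw,3),'now',s['eef_pos'].round(4),'psi',round(p,1),'t',s['clock'],'q6',round(s['joint_pos'][5],2),'w',round(s['width'],3),'g',round(s['grasp_force'],1))
E
python3 go.py .519 .422 .041 50
python3 - <<'E'
from h import *
s=robot.read_state();im=vision.get_image('wrist');cv2.imwrite('pics/w1.png',im[:,:,::-1])
print(proj(cam('wrist',s),[.519,.422,.034]))
E
```

```text
clock: 0.72
eef_pos: [0.3323, -0.2262, 0.2107]
tool_rot: [0.975, 0.223, 0.0, -0.0]
contact_force: [0.6, 0.0, -0.3]
width: 0.0599
grasp_force: 0.0
clock: 1.35
eef_pos: [0.4146, 0.0634, 0.2109]
tool_rot: [0.975, 0.223, 0.0, 0.0]
contact_force: [0.5, -0.4, -0.9]
width: 0.06
grasp_force: 0.0
clock: 1.98
eef_pos: [0.4968, 0.3529, 0.2105]
tool_rot: [0.975, 0.223, -0.0, 0.0]
contact_force: [0.2, -0.4, 0.6]
width: 0.0601
grasp_force: 0.0
clock: 2.6
eef_pos: [0.52, 0.4206, 0.1717]
tool_rot: [0.907, 0.42, 0.0, -0.0]
contact_force: [0.2, -0.3, 0.5]
width: 0.06
grasp_force: 0.0
shift [  0.3  -1.6 130.7] twist -0.006 now [0.52   0.4206 0.1717] psi 49.7 t 2.6 q6 1.2 w 0.06 g 0.0
[[254.54705979 176.26331778]]
```

View pics/w1.png

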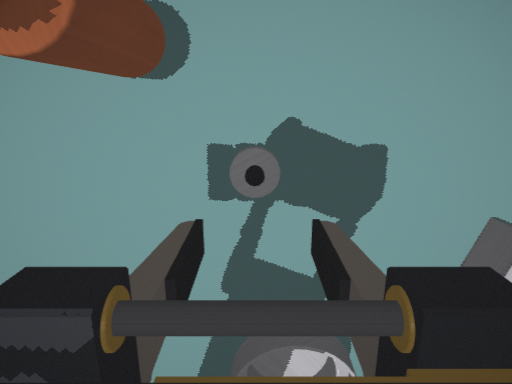

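The knob at (255,176) matches the prediction to about 1 px, so I grasp here.

```bash
python3 -m crank '[[50,[0,-1,40],0],[50,[0,-1,80],0],[50,[0,-1,110],0],[50,[0,-1,125],0],[50,[0,-1,130],0]]' 25
python3 -m crank '[[10,[0,0,0],0],[10,[0,0,0],0],[10,[0,0,0],0],[10,[0,0,0],0],[10,[0,0,0],0]]'
python3 -m crank '[[10,[0,0,-15],0],[10,[0,0,-40],0],[10,[0,0,-80],0],[10,[0,0,-120],0],[10,[0,0,-120],0]]'
python3 go.py .402 .224 .165 50
```

```text
clock: 3.28
eef_pos: [0.5193, 0.4214, 0.0413]
tool_rot: [0.907, 0.421, 0.0, -0.0]
contact_force: [-0.3, -0.1, -0.3]
width: 0.0499
grasp_force: 0.0
clock: 3.9
eef_pos: [0.519, 0.4215, 0.0411]
tool_rot: [0.907, 0.421, 0.0, -0.0]
contact_force: [1.0, -0.2, 0.1]
width: 0.0103
grasp_force: 0.0
clock: 4.53
eef_pos: [0.5217, 0.4231, 0.167]
tool_rot: [0.907, 0.421, 0.005, -0.0]
contact_force: [0.8, -0.7, -0.1]
width: 0.0097
grasp_force: 0.0
shift [-229.3   36.9    0. ] twist -0.003 now [0.5217 0.4231 0.167 ] psi 49.8 t 4.525 q6 1.2 w 0.01 g 0.0
```

```bash
python3 -m crank '[[50,[0,0,0],0],[50,[0,0,0],0],[50,[0,0,0],0],[50,[0,0,0],0],[50,[0,0,0],0]]'
python3 - <<'E'
from h import *
s=robot.read_state();im=vision.get_image('wrist');cv2.imwrite('pics/w2.png',im[:,:,::-1])
print(proj(cam('wrist',s),[[.519,.422,.034],s['eef_pos'],s['eef_pos']-[0,0,.019]]),s['eef_pos'])
E
```

```text
clock: 5.15
eef_pos: [0.5188, 0.4214, 0.1607]
tool_rot: [0.907, 0.421, -0.0, -0.0]
contact_force: [0.5, 0.4, -0.1]
width: 0.0499
grasp_force: 0.0
[[255.99169885 178.61349201]
 [255.47760343 231.51365253]
 [255.64993265 219.68042622]] [0.51882578 0.42143465 0.16071144]
```

View pics/w2.png

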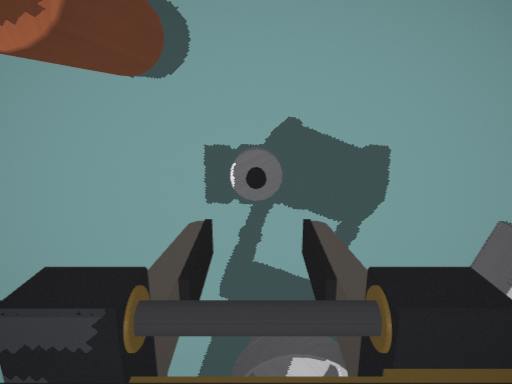

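The pot is unmoved and the grasp was empty. I go down again and look before closing.

```bash
python3 -m crank '[[50,[0,0,40],0],[50,[0,0,80],0],[50,[0,0,110],0],[50,[0,0,120],0],[50,[0,0,120],0]]' 25
python3 - <<'E'
from h import *
s=robot.read_state();im=vision.get_image('wrist')
b=vision.get_image('side');u,v=proj(cam('side'),s['eef_pos'])[0].astype(int)
b=cv2.resize(b[v-50:v+50,u-50:u+50],(384,384),interpolation=cv2.INTER_CUBIC)
cv2.imwrite('pics/w3.png',cv2.resize(np.hstack([im,b]),None,fx=.85,fy=.85)[:,:,::-1]);print(s['eef_pos'],u,v)
E
```

```text
clock: 5.82
eef_pos: [0.5189, 0.4215, 0.0411]
tool_rot: [0.907, 0.421, -0.0, -0.0]
contact_force: [0.2, 0.2, 0.9]
width: 0.0501
grasp_force: 0.0
[0.51893821 0.4214914  0.04108415] 195 283
```

View pics/w3.png

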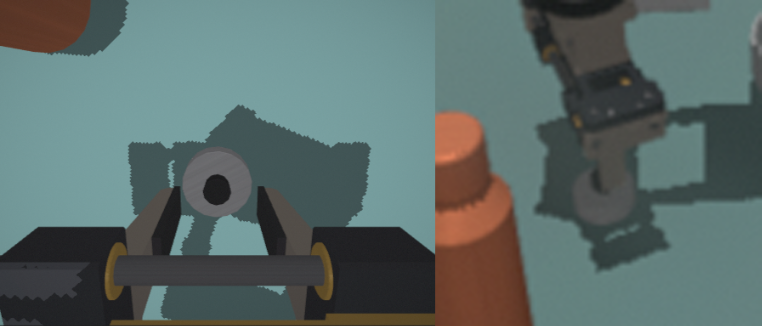

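The image geometry puts the tip corners (220 px row, 92 px apart for a 50 mm opening) about 0.18 m from the camera. That means the tips end near the TCP, not 19 mm ahead of it, and they closed above the knob. I go lower carefully.

```bash
python3 -m crank '[[50,[0,0,4],0],[50,[0,0,8],0],[50,[0,0,12],0],[50,[0,0,16],0],[50,[0,0,16],0]]' 25
python3 -m crank '[[10,[0,0,0],0],[10,[0,0,0],0],[10,[0,0,0],0],[10,[0,0,0],0],[10,[0,0,0],0]]'
```

```text
clock: 6.55
eef_pos: [0.5185, 0.4213, 0.0244]
tool_rot: [0.907, 0.421, -0.001, 0.0]
contact_force: [0.5, 0.2, -0.4]
width: 0.0497
grasp_force: 0.0
clock: 7.18
eef_pos: [0.5189, 0.4217, 0.0252]
tool_rot: [0.907, 0.421, 0.0, -0.0]
contact_force: [-1.3, 0.7, 0.9]
width: 0.0177
grasp_force: 25.0
```

```bash
python3 -m crank '[[10,[0,0,-10],0],[10,[0,0,-40],0],[10,[0,0,-80],0],[10,[0,0,-120],0],[10,[0,0,-120],0]]'
python3 -m crank '[[10,[-50,8,0],0],[10,[-100,16,0],0],[10,[-150,24,0],0],[10,[-190,31,0],0],[10,[-226,37,0],0]]'
python3 go.py .402 .224 .029 50
python3 - <<'E'
from h import *
s=robot.read_state();im=vision.get_image('wrist');cv2.imwrite('pics/w4.png',im[:,:,::-1])
a=np.linspace(0,6.28,80);X=np.c_[.402+.064*np.cos(a),.224+.064*np.sin(a),0*a+.076]
print(proj(cam('wrist',s),[[.402,.224,.076]]),proj(cam('wrist',s),X).min(0),proj(cam('wrist',s),X).max(0))
E
```

```text
clock: 7.8
eef_pos: [0.5216, 0.4228, 0.15]
tool_rot: [0.907, 0.421, 0.004, -0.0]
contact_force: [-0.6, -0.5, -0.9]
width: 0.0177
grasp_force: 25.0
clock: 8.43
eef_pos: [0.3995, 0.2234, 0.1433]
tool_rot: [0.907, 0.421, -0.001, -0.0]
contact_force: [-0.5, 0.0, -1.3]
width: 0.0172
grasp_force: 25.0
shift [  2.4   1.7 114.3] twist -0.003 now [0.3995 0.2234 0.1433] psi 49.8 t 8.425 q6 0.95 w 0.017 g 25.0
[[258.09166927 194.54260843]] [173.88102711 108.02614355] [342.39562002 270.11541846]
```

View pics/w4.png

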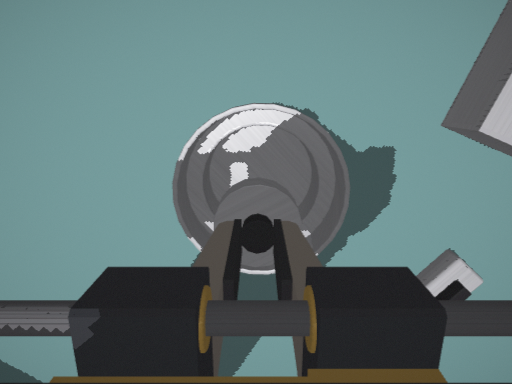

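The pot is held and the tin's rim spans about 173–350 by 103–273 px, so the tin is a few mm further along +x and +y of the tool than estimated. That is well inside the pot's clearance, so I lower it.

```bash
python3 -m crank '[[10,[5,4,30],0],[10,[5,4,60],0],[10,[5,4,85],0],[10,[5,4,102],0],[10,[5,4,108],0]]'
python3 -m crank '[[10,[0,0,2],0],[10,[0,0,3],0],[10,[0,0,4],0],[10,[0,0,5],0],[10,[0,0,5],0]]'
```

```text
clock: 9.1
eef_pos: [0.4058, 0.2257, 0.0348]
tool_rot: [0.907, 0.421, -0.002, -0.0]
contact_force: [-0.7, 0.6, -1.7]
width: 0.0177
grasp_force: 25.0
clock: 9.72
eef_pos: [0.4078, 0.2262, 0.0321]
tool_rot: [0.907, 0.421, 0.0, 0.0]
contact_force: [0.9, 0.2, -1.6]
width: 0.0177
grasp_force: 25.0
```

```bash
for i in 1 2; do python3 -m crank '[[10,[0,0,0.5],0],[10,[0,0,1],0],[10,[0,0,1],0],[10,[0,0,1],0],[10,[0,0,1],0]]' | egrep 'pos|force'; done
```

```text
eef_pos: [0.4078, 0.2261, 0.031]
contact_force: [-1.2, -0.4, -1.5]
grasp_force: 25.0
eef_pos: [0.4077, 0.2261, 0.03]
contact_force: [-0.5, 0.2, -1.7]
grasp_force: 25.0
```

```bash
for i in 1 2 3; do python3 -m crank '[[10,[0,0,0.5],0],[10,[0,0,1],0],[10,[0,0,1],0],[10,[0,0,1],0],[10,[0,0,1],0]]' | egrep 'pos|contact_force'; done
```

```text
eef_pos: [0.4078, 0.2262, 0.0291]
contact_force: [-0.3, -0.3, 1.2]
eef_pos: [0.4079, 0.2262, 0.029]
contact_force: [-4.5, -0.6, 9.7]
eef_pos: [0.408, 0.2263, 0.0289]
contact_force: [-7.6, -2.4, 17.6]
```

```bash
python3 -m crank '[[18,[0,0,-1.5],0],[40,[0,0,-1.5],0],[40,[0,0,-1.5],0],[40,[0,0,-1.5],0],[40,[0,0,-1.5],0]]' | egrep 'pos|width|contact_force'
python3 -m crank '[[40,[0,0,-20],0],[40,[0,0,-60],0],[40,[0,0,-110],0],[40,[0,0,-160],0],[40,[0,0,-160],0]]' >/dev/null
python3 -m crank '[[40,[-15,0,0],0],[40,[-30,0,0],0],[40,[-30,0,0],0],[40,[-30,0,0],0],[40,[-30,0,0],0]]' | grep pos
python3 - <<'E'
from h import *
s=robot.read_state();im=vision.get_image('wrist')[:,:,::-1].copy();c=cam('wrist',s)
hsv=cv2.cvtColor(im,cv2.COLOR_BGR2HSV)
m=((hsv[...,1]<50)&(hsv[...,2]>50)).astype(np.uint8);m=cv2.morphologyEx(m,cv2.MORPH_CLOSE,np.ones((7,7)));m[270:]=0
for k in blobs(m,5000,1e6):
    q=pts(c,k[:,0,:],.076)[:,:2]; k2=k[(k[:,0,1]<215)]
    P=pts(c,k2[:,0,:],.076)[:,:2]*1e3
    A=np.c_[2*P,np.ones(len(P))];w=np.linalg.lstsq(A,(P**2).sum(1),rcond=None)[0]
    print('tin',w[:2],'R',np.sqrt(w[2]+w[:2]@w[:2]))
    cv2.drawContours(im,[k2],-1,(0,0,255),1)
cv2.imwrite('pics/w5.png',im)
E
python3 go.py .657 -.134 .1 50
```

```text
eef_pos: [0.4077, 0.2261, 0.0284]
contact_force: [-0.3, -0.2, 0.8]
width: 0.0403
eef_pos: [0.3885, 0.2035, 0.1882]
tin [403.39582997 222.60070071] R 67.40457562136272
tin [588.58079774 156.25497639] R 45.179091012759805
shift [-84.8 422.8  88.2] twist -0.003 now [0.3885 0.2035 0.1883] psi 49.9 t 14.775 q6 0.91 w 0.04 g 0.0
```

View pics/w5.png

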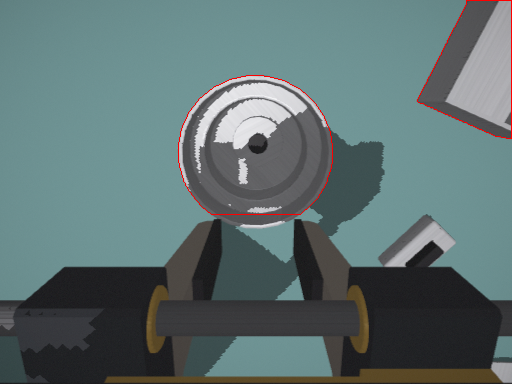

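The pot stands on the tin floor with its knob at (257,143). The rim circle fit gives the tin at (403,223) mm with R 67.4 against 68 expected. Next is the tray.

```bash
python3 -m crank '[[45,[-10,50,0],0],[45,[-20,100,0],0],[45,[-30,150,0],0],[45,[-40,200,0],0],[45,[-50,250,0],0]]' >/dev/null
python3 -m crank '[[45,[-10,50,0],0],[45,[-20,100,0],0],[45,[-35,150,0],0],[45,[-35,173,15],0],[45,[-35,173,20],0]]' >/dev/null
cat > knob.py <<'E'
# dark blob nearest the predicted spot: X Y Z(top of knob)
import sys
from h import *
x,y,z=map(float,sys.argv[1:4]);s=robot.read_state();im=vision.get_image('wrist')
c=cam('wrist',s);u,v=proj(c,[x,y,z])[0];m=im.max(2)<45
r=45;w=np.zeros_like(m);a,b=int(v),int(u);w[max(a-r,0):a+r,max(b-r,0):b+r]=m[max(a-r,0):a+r,max(b-r,0):b+r]
for k in blobs(w,60,4000):
    q,sz,an=centre(c,k,z);print('knob',q.round(1),np.round(sz,1),round(an,1))
E
python3 knob.py .657 -.134 .024; python3 go.py .657 -.134 .013 50
```

```text
knob [ 659.1 -135.6] [20.1 16.8] 49.7
shift [  0.9   1.1 153.3] twist -0.003 now [ 0.656  -0.1342  0.1663] psi 49.8 t 16.075 q6 0.32 w 0.045 g 0.0
```

```bash
python3 -m crank '[[45,[1,3,40],0],[45,[1,3,80],0],[45,[1,3,120],0],[45,[1,3,145],0],[45,[1,3,153],0]]' 25 | egrep "pos|contact"
python3 -m crank '[[10,[0,0,0],0],[10,[0,0,0],0],[10,[0,0,0],0],[10,[0,0,0],0],[10,[0,0,0],0]]' | egrep "pos|width|force"
python3 -m crank '[[10,[0,0,-10],0],[10,[0,0,-40],0],[10,[0,0,-80],0],[10,[0,0,-125],0],[10,[0,0,-125],0]]'| egrep "pos|width|force"
python3 go.py .403 .223 .055 50
```

```text
eef_pos: [0.6581, -0.134, 0.014]
contact_force: [-0.0, -0.1, 0.2]
eef_pos: [0.6606, -0.1359, 0.0171]
contact_force: [-1.2, 1.7, 6.0]
width: 0.0174
grasp_force: 25.0
eef_pos: [0.6628, -0.1371, 0.1461]
contact_force: [0.0, -0.2, -0.5]
width: 0.0169
grasp_force: 25.0
shift [ 107.3 -431.7   87.3] twist -0.003 now [ 0.6628 -0.1371  0.1461] psi 49.8 t 17.95 q6 0.32 w 0.017 g 25.0
```

```bash
python3 -m crank '[[10,[12,-48,0],0],[10,[24,-97,0],0],[10,[36,-145,0],0],[10,[48,-194,0],0],[10,[60,-242,0],0]]' >/dev/null
python3 -m crank '[[10,[12,-48,0],0],[10,[24,-97,0],0],[10,[36,-145,0],0],[10,[47,-190,0],0],[10,[47,-190,0],0]]' |egrep "pos|width|contact"
python3 go.py .403 .223 .063 50
python3 - <<'E'
from h import *
s=robot.read_state();im=vision.get_image('wrist')
b=vision.get_image('side');u,v=proj(cam('side'),s['eef_pos'])[0].astype(int)
b=cv2.resize(b[v-40:v+60,u-50:u+50],(384,384),interpolation=cv2.INTER_CUBIC)
cv2.imwrite('pics/w6.png',cv2.resize(np.hstack([im,b]),None,fx=.85,fy=.85)[:,:,::-1])
E
```

```text
eef_pos: [0.3959, 0.2261, 0.139]
contact_force: [0.3, -0.1, -0.6]
width: 0.0174
shift [ 2.3  7.6 76. ] twist 0.001 now [0.3959 0.2261 0.139 ] psi 50.1 t 19.2 q6 0.95 w 0.017 g 25.0
```

View pics/w6.png

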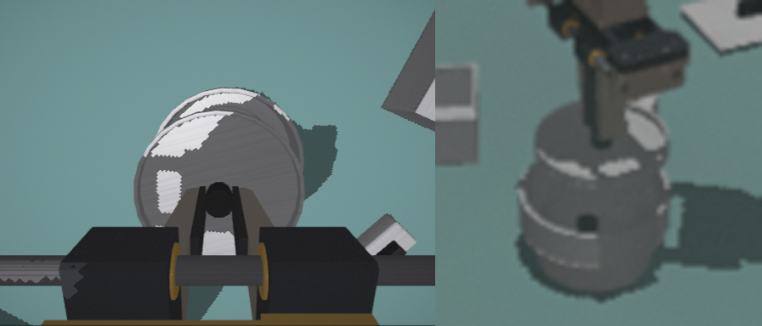

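```bash
python3 -m crank '[[10,[2,8,0],0],[10,[2,8,20],0],[10,[2,8,40],0],[10,[2,8,45],0],[10,[2,8,45],0]]' |egrep "pos|contact"
python3 go.py .403 .223 .059 50
```

```text
eef_pos: [0.4066, 0.2204, 0.0955]
contact_force: [0.4, -0.4, -1.8]
shift [-0.3 -4.4 36.5] twist -0.004 now [0.4066 0.2204 0.0955] psi 49.8 t 19.925 q6 0.94 w 0.017 g 25.0
```

```bash
python3 -m crank '[[10,[0,-4.5,0],0],[10,[0,-4.5,8],0],[10,[0,-4.5,16],0],[10,[0,-4.5,24],0],[10,[0,-4.5,28],0]]' |egrep "pos|contact"
python3 -m crank '[[10,[0,0,1],0],[10,[0,0,2],0],[10,[0,0,3],0],[10,[0,0,4],0],[10,[0,0,4],0]]' |egrep "pos|contact"
python3 -m crank '[[10,[0,0,0.5],0],[10,[0,0,1],0],[10,[0,0,1.5],0],[10,[0,0,2],0],[10,[0,0,2],0]]' |egrep "pos|contact"
python3 go.py .403 .223 .059 50
```

```text
eef_pos: [0.4021, 0.2238, 0.0666]
contact_force: [-0.3, 0.8, -1.4]
eef_pos: [0.4026, 0.2239, 0.0635]
contact_force: [-0.2, 0.0, -1.5]
eef_pos: [0.4026, 0.2239, 0.0615]
contact_force: [-0.7, -0.4, -1.4]
shift [-0.4  0.9  2.5] twist -0.003 now [0.4026 0.2239 0.0615] psi 49.8 t 21.8 q6 0.95 w 0.017 g 25.0
```

```bash
for i in 1 2 3 4; do python3 -m crank '[[10,[0,0,0.5],0],[10,[0,0,1],0],[10,[0,0,1],0],[10,[0,0,1],0],[10,[0,0,1],0]]' | egrep 'pos|contact_force'; done
```

```text
eef_pos: [0.4026, 0.2239, 0.0605]
contact_force: [0.0, -0.2, -0.3]
eef_pos: [0.4026, 0.2239, 0.0595]
contact_force: [0.1, -0.4, -0.7]
eef_pos: [0.4027, 0.224, 0.0591]
contact_force: [-2.4, -1.8, 5.5]
eef_pos: [0.4028, 0.224, 0.0589]
contact_force: [-5.7, -1.8, 13.1]
```

```bash
python3 -m crank '[[18,[0,0,-1.5],0],[40,[0,0,-1.5],0],[40,[0,0,-1.5],0],[40,[0,0,-1.5],0],[40,[0,0,-1.5],0]]' | egrep 'pos|width|contact_force'
python3 -m crank '[[40,[0,0,-20],0],[40,[0,0,-60],0],[40,[0,0,-110],0],[40,[-20,0,-130],0],[40,[-30,0,-130],0]]' >/dev/null
python3 - <<'E'
from h import *
s=robot.read_state();im=vision.get_image('wrist')
b=vision.get_image('side');b=cv2.resize(b[215:285,230:300],(384,384),interpolation=cv2.INTER_CUBIC)
cv2.imwrite('pics/w7.png',cv2.resize(np.hstack([im,b]),None,fx=.85,fy=.85)[:,:,::-1])
E
python3 -m crank '[[40,[-33,46,0],0],[40,[-66,92,0],0],[40,[-99,138,0],0],[40,[-132,184,0],0],[40,[-165,230,0],0]]' >/dev/null
python3 -m crank '[[40,[-33,46,0],0],[40,[-66,92,0],0],[40,[-99,138,0],0],[40,[-132,184,0],0],[40,[-165,230,0],0]]' >/dev/null
python3 -m crank '[[40,[-22,28,0],0],[40,[-43,56,10],0],[40,[-43,56,10],0],[40,[-43,56,10],0],[40,[-43,56,10],0]]' |grep pos
python3 knob.py .539 -.417 .032; python3 go.py .539 -.417 .021 50
```

```text
eef_pos: [0.4026, 0.2239, 0.0589]
contact_force: [-0.5, 0.0, -0.1]
width: 0.0402
eef_pos: [0.5372, -0.4157, 0.1789]
knob [ 539.3 -419.6] [20.5 17. ] 49.9
shift [  0.2   2.1 158.2] twist -0.002 now [ 0.5373 -0.4158  0.1792] psi 49.9 t 27.575 q6 -0.14 w 0.039 g 0.0
```

View pics/w7.png

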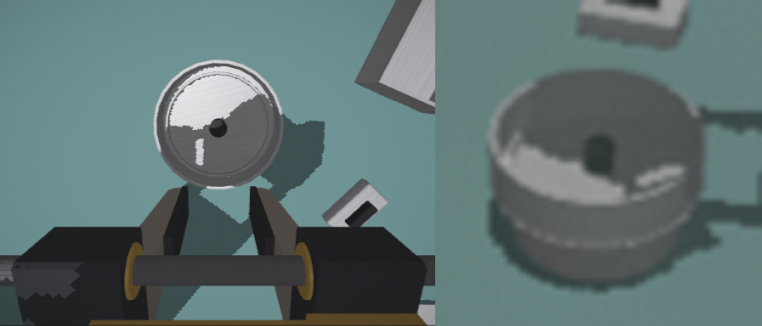

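The tray sits level and centred inside the tin, with its knob at (218,127). Next is the round lid.

```bash
python3 -m crank '[[45,[-1,3,40],0],[45,[-1,3,80],0],[45,[-1,3,120],0],[45,[-1,3,150],0],[45,[-1,3,158],0]]' 25 | egrep "pos|contact"
python3 -m crank '[[10,[0,0,0],0],[10,[0,0,0],0],[10,[0,0,0],0],[10,[0,0,0],0],[10,[0,0,0],0]]' | egrep "pos|width|force"
python3 -m crank '[[10,[0,0,-10],0],[10,[0,0,-40],0],[10,[0,0,-80],0],[10,[0,0,-130],0],[10,[0,0,-150],0]]'| egrep "pos|width|force"
python3 go.py .403 .223 .15 50
```

```text
eef_pos: [0.5377, -0.4177, 0.0189]
contact_force: [-0.0, -0.4, -0.3]
eef_pos: [0.5394, -0.4203, 0.0229]
contact_force: [-0.3, 0.9, 6.1]
width: 0.0177
grasp_force: 25.0
eef_pos: [0.5398, -0.4209, 0.1751]
contact_force: [-0.1, -0.1, -1.4]
width: 0.018
grasp_force: 25.0
shift [ 403.8 -520.    21.7] twist -0.003 now [ 0.5398 -0.4209  0.1751] psi 49.8 t 29.45 q6 -0.14 w 0.018 g 25.0
```

```bash
python3 -m crank '[[10,[36,-47,0],0],[10,[72,-94,0],0],[10,[108,-140,0],0],[10,[144,-187,0],0],[10,[180,-232,0],0]]' >/dev/null
python3 -m crank '[[10,[36,-47,0],0],[10,[72,-94,0],0],[10,[108,-140,0],0],[10,[144,-187,0],0],[10,[180,-232,0],0]]' >/dev/null
python3 -m crank '[[10,[22,-28,0],0],[10,[44,-56,10],0],[10,[44,-56,25],0],[10,[44,-56,35],0],[10,[44,-56,35],0]]' |egrep "pos|width|contact"
python3 -m crank '[[10,[0,0,0],0],[10,[0,0,0],0],[10,[0,0,0],0],[10,[0,0,0],0],[10,[0,0,0],0]]' | grep pos
python3 go.py .403 .223 .092 50
python3 - <<'E'
from h import *
s=robot.read_state();im=vision.get_image('wrist')
b=vision.get_image('side');b=cv2.resize(b[195:285,220:310],(384,384),interpolation=cv2.INTER_CUBIC)
cv2.imwrite('pics/w8.png',cv2.resize(np.hstack([im,b]),None,fx=.85,fy=.85)[:,:,::-1])
E
```

```text
eef_pos: [0.4011, 0.2235, 0.1346]
contact_force: [0.2, -0.4, -0.3]
width: 0.0179
eef_pos: [0.4019, 0.2246, 0.1361]
shift [-0.5  1.9 44.1] twist -0.003 now [0.4019 0.2246 0.1361] psi 49.8 t 31.95 q6 0.95 w 0.018 g 25.0
```

View pics/w8.png

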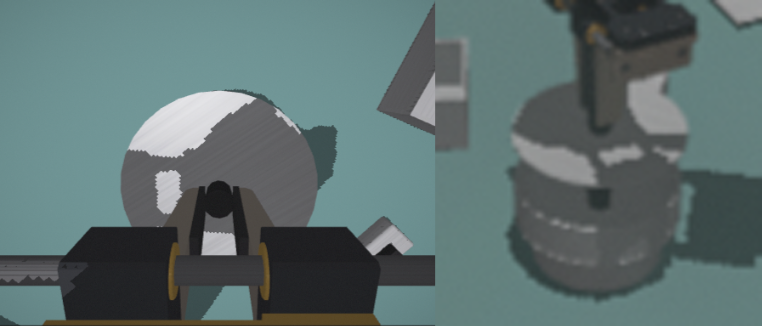

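The lid is held level over the tin, centred to about 2 mm. I lower it.

```bash
python3 -m crank '[[10,[0,1.5,5],0],[10,[0,1.5,15],0],[10,[0,1.5,25],0],[10,[0,1.5,33],0],[10,[0,1.5,36],0]]' |egrep "pos|contact"
for i in 1 2 ; do python3 -m crank '[[10,[0,0,0.5],0],[10,[0,0,1],0],[10,[0,0,1.5],0],[10,[0,0,2],0],[10,[0,0,2],0]]' |egrep "pos|contact"; done
for i in 1 2 3 4; do python3 -m crank '[[10,[0,0,0.5],0],[10,[0,0,1],0],[10,[0,0,1],0],[10,[0,0,1],0],[10,[0,0,1],0]]' | egrep 'pos|contact_force'; done
```

```text
eef_pos: [0.4025, 0.2235, 0.0991]
contact_force: [-0.1, 1.1, -0.3]
eef_pos: [0.403, 0.2236, 0.098]
contact_force: [0.2, -0.5, -1.2]
eef_pos: [0.4029, 0.2236, 0.0959]
contact_force: [0.8, -0.0, -0.5]
eef_pos: [0.403, 0.2236, 0.095]
contact_force: [1.1, -0.3, -1.6]
eef_pos: [0.403, 0.2236, 0.094]
contact_force: [-0.3, 0.5, -1.6]
eef_pos: [0.403, 0.2236, 0.093]
contact_force: [0.9, 0.0, -2.1]
eef_pos: [0.403, 0.2236, 0.092]
contact_force: [0.7, 0.8, -1.7]
```

```bash

for i in 1 2 3; do python3 -m crank '[[10,[0,0,0.5],0],[10,[0,0,1],0],[10,[0,0,1],0],[10,[0,0,1],0],[10,[0,0,1],0]]' | egrep 'pos|contact_force'; done
```

```text
eef_pos: [0.4031, 0.2237, 0.0918]
contact_force: [-3.0, -1.2, 6.7]
eef_pos: [0.4032, 0.2237, 0.0917]
contact_force: [-7.1, -2.2, 13.2]
eef_pos: [0.4032, 0.2237, 0.0916]
contact_force: [-8.8, -2.2, 20.8]
```

```bash
python3 -m crank '[[18,[0,0,-1.5],0],[40,[0,0,-2.5],0],[40,[0,0,-2.5],0],[40,[0,0,-2.5],0],[40,[0,0,-2.5],0]]' | egrep 'pos|width|contact_force'
python3 -m crank '[[40,[0,0,-20],0],[40,[0,0,-60],0],[40,[0,0,-100],0],[40,[-40,40,-100],0],[40,[-60,80,-100],0]]' >/dev/null
python3 -m crank '[[40,[-30,40,0],0.18],[40,[-60,80,0],0.36],[40,[-60,104,0],0.54],[40,[-60,104,0],0.72],[40,[-60,104,0],0.72]]' | grep pos
python3 knob.py .466 .0135 .04; python3 go.py .466 .0135 .030 8.5
```

```text
eef_pos: [0.4029, 0.2236, 0.0913]
contact_force: [-0.2, -0.0, -0.1]
width: 0.0402
eef_pos: [0.4662, 0.013, 0.1913]
knob [471.7  12.5] [32.9 10.1] 8.4
shift [ 1.000e-01 -2.000e-01  1.613e+02] twist 0.005 now [0.466  0.0133 0.1913] psi 8.8 t 40.225 q6 1.19 w 0.04 g 0.0
```

```bash
python3 -m crank '[[40,[2,0,40],0],[40,[2,0,80],0],[40,[2,0,120],0],[40,[2,0,150],0],[40,[2,0,161],0]]' 25 | egrep "pos|contact"
python3 -m crank '[[5,[0,0,0],0],[5,[0,0,0],0],[5,[0,0,0],0],[5,[0,0,0],0],[5,[0,0,0],0]]' | egrep "pos|width|force"
python3 -m crank '[[5,[0,0,-10],0],[5,[0,0,-40],0],[5,[0,0,-80],0],[5,[0,0,-120],0],[5,[0,0,-120],0]]'| egrep "pos|width|force"
python3 go.py .646 .139 .14 27.7
```

```text
eef_pos: [0.4666, 0.0142, 0.0288]
contact_force: [0.4, 0.4, 0.2]
eef_pos: [0.4693, 0.0133, 0.0317]
contact_force: [-1.2, 0.7, 6.6]
width: 0.0118
grasp_force: 25.0
eef_pos: [0.4705, 0.013, 0.1541]
contact_force: [0.6, -0.8, -0.9]
width: 0.0116
grasp_force: 25.0
shift [192.2 -98.4  15.1] twist -0.334 now [0.4705 0.013  0.1541] psi 8.6 t 42.1 q6 1.19 w 0.012 g 25.0
```

```bash
python3 -m crank '[[5,[45,-23,0],0],[5,[90,-46,0],0],[5,[135,-70,0],-0.11],[5,[175,-90,0],-0.22],[5,[192,-98,0],-0.334]]' >/dev/null
python3 -m crank '[[5,[0,0,0],0],[5,[0,0,0],0],[5,[0,0,0],0],[5,[0,0,0],0],[5,[0,0,0],0]]' | grep pos
python3 go.py .646 .139 .0357 27.7
python3 - <<'E'
from h import *
s=robot.read_state();im=vision.get_image('wrist')[:,:,::-1].copy();c=cam('wrist',s)
a=np.radians(27.7);R=np.array([[np.cos(a),-np.sin(a)],[np.sin(a),np.cos(a)]])
X=np.array([[68,50],[-68,50],[-68,-50],[68,-50]])@R.T/1e3+[.646,.139]
cv2.polylines(im,[proj(c,np.c_[X,[.056]*4]).astype(np.int32)],True,(0,0,255),1)
b=vision.get_image('side')[:,:,::-1];b=cv2.resize(b[165:255,165:255],(384,384),interpolation=cv2.INTER_CUBIC)
cv2.imwrite('pics/w9.png',cv2.resize(np.hstack([im,b]),None,fx=.85,fy=.85))
E
```

```text
eef_pos: [0.6433, 0.1388, 0.1507]
shift [  2.5   1.1 115. ] twist -0.0 now [0.6433 0.1388 0.1507] psi 27.7 t 43.35 q6 1.12 w 0.012 g 25.0
```

View pics/w9.png

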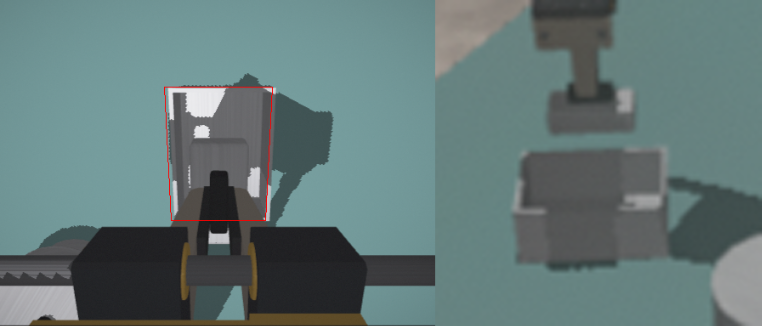

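The drawn outline lies on the tin's rim to within about 2 px, so its pose is right. I lower the box.

```bash
python3 -m crank '[[5,[2,2,30],0],[5,[2,2,60],0],[5,[2,2,85],0],[5,[2,2,102],0],[5,[2,2,108],0]]' |egrep "pos|contact"
for i in 1 2 ; do python3 -m crank '[[5,[0,0,0.5],0],[5,[0,0,1],0],[5,[0,0,1.5],0],[5,[0,0,2],0],[5,[0,0,2],0]]' |egrep "pos|contact"; done
for i in 1 2 3 4; do python3 -m crank '[[5,[0,0,0.5],0],[5,[0,0,1],0],[5,[0,0,1],0],[5,[0,0,1],0],[5,[0,0,1],0]]' | egrep 'pos|contact_force'; done
```

```text
eef_pos: [0.6456, 0.1382, 0.0415]
contact_force: [0.2, -0.3, -1.0]
eef_pos: [0.6461, 0.1383, 0.0406]
contact_force: [0.1, -0.2, -1.0]
eef_pos: [0.6461, 0.1382, 0.0384]
contact_force: [-0.6, -0.6, -2.1]
eef_pos: [0.6461, 0.1383, 0.0375]
contact_force: [-0.0, -0.4, -0.9]
eef_pos: [0.6461, 0.1382, 0.0365]
contact_force: [0.2, -1.0, -1.5]
eef_pos: [0.6461, 0.1383, 0.0358]
contact_force: [-2.4, -0.2, 3.9]
eef_pos: [0.6462, 0.1383, 0.0358]
contact_force: [-5.3, -0.6, 8.9]
```

```bash
python3 -m crank '[[12,[0,0,-1],0],[35,[0,0,-1.5],0],[35,[0,0,-1.5],0],[35,[0,0,-1.5],0],[35,[0,0,-1.5],0]]' | egrep 'pos|width|contact_force'
python3 -m crank '[[35,[0,0,-30],0],[35,[0,0,-80],0],[35,[0,0,-120],0],[35,[-25,0,-145],0],[35,[-40,0,-145],0]]' >/dev/null
python3 - <<'E'
from h import *
s=robot.read_state();im=vision.get_image('wrist')
b=vision.get_image('side');b=cv2.resize(b[165:255,165:255],(384,384),interpolation=cv2.INTER_CUBIC)
cv2.imwrite('pics/w10.png',cv2.resize(np.hstack([im,b]),None,fx=.85,fy=.85)[:,:,::-1])
E
python3 -m crank '[[35,[-48,28,0],0],[35,[-96,57,0],0],[35,[-144,86,0],0],[35,[-192,114,0],0],[35,[-240,143,0],0]]' >/dev/null
python3 -m crank '[[35,[-45,26,0],-0.11],[35,[-90,52,0],-0.22],[35,[-109,64,0],-0.333],[35,[-109,64,0],-0.333],[35,[-109,64,0],-0.333]]' | grep pos
python3 knob.py .398 -.2255 .032; python3 go.py .398 -.2255 .021 46.8
```

```text
eef_pos: [0.6461, 0.1382, 0.0359]
contact_force: [0.1, -1.1, 0.2]
width: 0.0348
eef_pos: [0.3985, -0.2253, 0.1808]
knob [ 399.4 -228.4] [40.1 10.2] 46.7
shift [-8.000e-01 -1.000e-01  1.598e+02] twist -0.0 now [ 0.3986 -0.2251  0.1808] psi 46.8 t 50.475 q6 -0.03 w 0.035 g 0.0
```

View pics/w10.png

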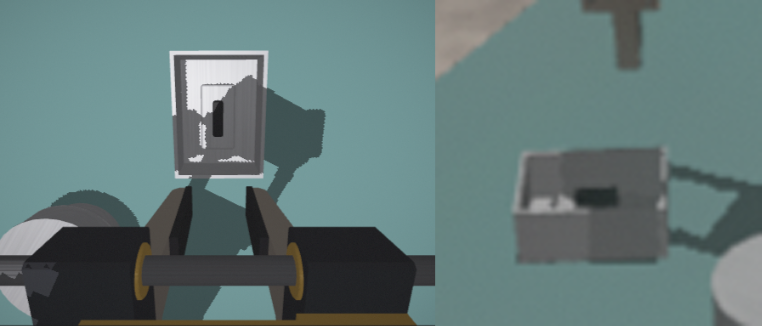

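The box lies flat in the tin with its grip at (218,118). Now the oblong lid.

```bash
python3 -m crank '[[35,[-2,2.5,40],0],[35,[-2,2.5,80],0],[35,[-2,2.5,120],0],[35,[-2,2.5,150],0],[35,[-2,2.5,159],0]]' 25 | egrep "pos|contact"
python3 -m crank '[[5,[0,0,0],0],[5,[0,0,0],0],[5,[0,0,0],0],[5,[0,0,0],0],[5,[0,0,0],0]]' | egrep "pos|width|force"
python3 -m crank '[[5,[0,0,-10],0],[5,[0,0,-40],0],[5,[0,0,-80],0],[5,[0,0,-130],0],[5,[0,0,-140],0]]'| egrep "pos|width|force"
python3 go.py .646 .1385 .15 27.7
```

```text
eef_pos: [0.3978, -0.2271, 0.0202]
contact_force: [0.9, -0.3, 0.2]
eef_pos: [0.3993, -0.2297, 0.0233]
contact_force: [-0.8, 2.4, 6.8]
width: 0.0115
grasp_force: 25.0
eef_pos: [0.4002, -0.2308, 0.166]
contact_force: [0.2, -0.4, -1.0]
width: 0.0112
grasp_force: 25.0
shift [437.5 -73.8  15.4] twist 0.333 now [ 0.4002 -0.2308  0.166 ] psi 46.8 t 52.35 q6 -0.03 w 0.011 g 25.0
```

```bash
python3 -m crank '[[5,[50,-8,0],0],[5,[105,-17,0],0],[5,[160,-27,0],0],[5,[215,-36,0],0],[5,[270,-45,0],0]]' >/dev/null
python3 -m crank '[[5,[50,-8,0],0.05],[5,[100,-17,0],0.12],[5,[145,-24,0],0.2],[5,[167,-29,10],0.28],[5,[167,-29,20],0.333]]' >/dev/null
python3 -m crank '[[5,[0,0,10],0],[5,[0,0,15],0],[5,[0,0,15],0],[5,[0,0,15],0],[5,[0,0,15],0]]' | egrep "pos|contact"
python3 go.py .646 .1385 .0723 27.7
python3 - <<'E'
from h import *
s=robot.read_state();im=vision.get_image('wrist')[:,:,::-1].copy();c=cam('wrist',s)
a=np.radians(27.7);R=np.array([[np.cos(a),-np.sin(a)],[np.sin(a),np.cos(a)]])
X=np.array([[68,50],[-68,50],[-68,-50],[68,-50]])@R.T/1e3+[.646,.1385]
cv2.polylines(im,[proj(c,np.c_[X,[.056]*4]).astype(np.int32)],True,(0,0,255),1)
b=vision.get_image('side')[:,:,::-1];b=cv2.resize(b[165:255,165:255],(384,384),interpolation=cv2.INTER_CUBIC)
cv2.imwrite('pics/w11.png',cv2.resize(np.hstack([im,b]),None,fx=.85,fy=.85))
E
```

```text
eef_pos: [0.644, 0.14, 0.1276]
contact_force: [-0.4, 0.2, -1.4]
shift [ 1.   2.2 55.3] twist 0.0 now [0.644  0.14   0.1276] psi 27.7 t 54.225 q6 1.12 w 0.012 g 25.0
```

View pics/w11.png

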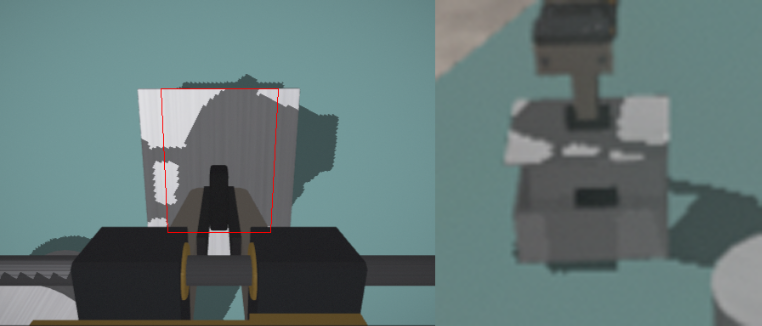

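The lid is aligned with the tin's outline and centred after a 2 mm shift, so I lower it.

```bash
python3 -m crank '[[5,[0,2,10],0],[5,[0,2,25],0],[5,[0,2,37],0],[5,[0,2,45],0],[5,[0,2,48],0]]' |egrep "pos|contact"
for i in 1 2 ; do python3 -m crank '[[5,[0,0,0.5],0],[5,[0,0,1],0],[5,[0,0,1.5],0],[5,[0,0,2],0],[5,[0,0,2],0]]' |egrep "pos|contact"; done
for i in 1 2 3 4; do python3 -m crank '[[5,[0,0,0.5],0],[5,[0,0,1],0],[5,[0,0,1],0],[5,[0,0,1],0],[5,[0,0,1],0]]' | egrep 'pos|contact_force'; done
```

```text
eef_pos: [0.6441, 0.1384, 0.078]
contact_force: [-0.2, 0.3, -1.1]
eef_pos: [0.6446, 0.1383, 0.077]
contact_force: [0.0, -0.2, -1.9]
eef_pos: [0.6446, 0.1383, 0.0749]
contact_force: [0.3, -0.2, -1.3]
eef_pos: [0.6446, 0.1383, 0.074]
contact_force: [0.6, -0.2, -1.6]
eef_pos: [0.6446, 0.1383, 0.073]
contact_force: [-0.6, -0.6, -1.5]
eef_pos: [0.6447, 0.1383, 0.0724]
contact_force: [-2.0, 0.4, 3.1]
eef_pos: [0.6447, 0.1384, 0.0723]
contact_force: [-4.5, -0.3, 8.5]
```

Seated at the expected height (0.0723). I release, retreat and check everything.

```bash
python3 -m crank '[[12,[0,0,-1],0],[35,[0,0,-1.5],0],[35,[0,0,-1.5],0],[35,[0,0,-1.5],0],[35,[0,0,-1.5],0]]' | egrep 'pos|width|contact_force'
python3 -m crank '[[35,[0,0,-30],0],[35,[0,0,-80],0],[35,[0,0,-120],0],[35,[-30,15,-140],0],[35,[-60,40,-140],0]]' >/dev/null
python3 -m crank '[[35,[-50,30,0],0],[35,[-100,60,0],0],[35,[-150,90,0],0],[35,[-200,120,0],0],[35,[-250,150,0],0]]' >/dev/null
python3 -m crank '[[35,[0,0,0],0],[35,[0,0,0],0],[35,[0,0,0],0],[35,[0,0,0],0],[35,[0,0,0],0]]' |egrep "clock|pos"
python3 - <<'E'
from h import *
t=vision.get_image('top')[130:270,50:430];b=vision.get_image('side')[140:300,160:340]
t=cv2.resize(t,(760,280));b=cv2.resize(b,(360,320));o=np.zeros((600,760,3),np.uint8);o[:280]=t;o[280:,:360]=b
cv2.imwrite('pics/fin.png',o[:,:,::-1])
E
```

```text
eef_pos: [0.6446, 0.1383, 0.0724]
contact_force: [-0.5, 0.3, -0.6]
width: 0.0351
clock: 61.2
eef_pos: [0.4589, -0.1734, 0.2125]
```

View pics/fin.png

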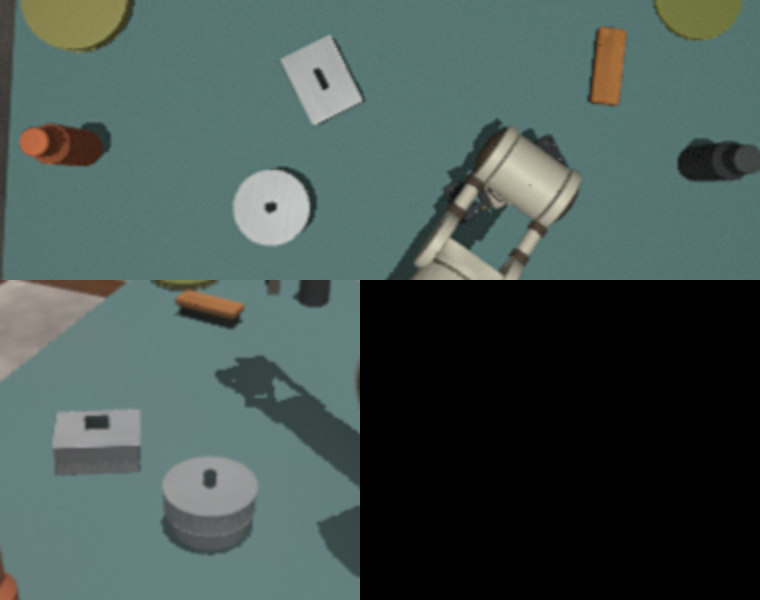

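Both lids look level and fully home: the round one with its knob at (270,207), the oblong one with its grip at (320,78). The bottles and brush are where they started.

```bash
python3 -c "
from rig import order
print(order.hand_in())"
```

```text
the job is handed in; nothing more can be done
None
```

Both tins are packed in the order asked, with each piece set down at its expected height and both lids level in the final pictures; the bottles and brush look undisturbed, and I handed the job in at about 61 s (the first grasp of the pot closed on air just above its knob, so I repeated it lower).

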